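# Close the washed storage pots, each with the lid that fits

## Task

The washed white storage pots are dry and ready to go back in the cupboard: put each of the four wooden lids on the pot or dish that it fits by shape and size, and press it down past the seal until its rim sits on the pot all round, without forcing it harder than that takes. Leave the pots standing where they are, and do not knock the spice jar and the egg timer about.

Things in the scene. Friction and masses are not known exactly. Their poses are not given: they have to be found in the camera images.
- small_pot: Open white stoneware pot, the small round one, loose, 68 mm in diameter, 58 mm high; mouth: round, 48 mm. A soft grey lip in the mouth stops the lid about 8 mm high; it takes about 6 to 15 N to push it home, until the flange meets the rim and the force rises steeply. Origin: centre of the underside, z up. Lid home: its origin 38 mm above this one.
- small_lid: Small round lid. Brown wood, loose, plug down on the worktop. Plug 44 mm in diameter and 20 mm long, tapering to 35 mm at its foot; above it a flange 62 mm in diameter, 8 mm thick (top 28 mm above the origin), and on it a round knob 24 mm in diameter, 28 mm tall to hold it by (top at 56 mm). Origin: centre of the plug's foot, z up.
- large_pot: Open white stoneware pot, the large round one, loose, 88 mm in diameter, 72 mm high; mouth: round, 68 mm. A soft grey lip in the mouth stops the lid about 8 mm high; it takes about 6 to 15 N to push it home, until the flange meets the rim and the force rises steeply. Origin: centre of the underside, z up. Lid home: its origin 52 mm above this one.
- large_lid: Large round lid. Brown wood, loose, plug down on the worktop. Plug 64 mm in diameter and 20 mm long, tapering to 55 mm at its foot; above it a flange 82 mm in diameter, 8 mm thick (top 28 mm above the origin), and on it a round knob 28 mm in diameter, 28 mm tall to hold it by (top at 56 mm). Origin: centre of the plug's foot, z up.
- square_pot: Open white stoneware square caddy, loose, 74 x 74 mm, 72 mm high; mouth: square, 54 x 54 mm. A soft grey lip in the mouth stops the lid about 8 mm high; it takes about 6 to 15 N to push it home, until the flange meets the rim and the force rises steeply. Origin: centre of the underside, z up, x and y along its sides. Lid home: its origin 52 mm above this one, sides parallel (any quarter turn).
- square_lid: Square lid. Brown wood, loose, plug down on the worktop. Plug 50 mm square and 20 mm long, tapering to 41 mm square at its foot; above it a flange 68 x 68 mm, 8 mm thick (top 28 mm above the origin), and on it a square knob 26 x 26 mm, 28 mm tall to hold it by (top at 56 mm). Origin: centre of the plug's foot, z up, x and y along the sides of flange and knob.
- oblong_dish: Open white stoneware butter dish, loose, 108 mm (x) by 68 mm (y), 46 mm high; mouth: oblong, 88 x 48 mm. A soft grey lip in the mouth stops the lid about 8 mm high; it takes about 6 to 15 N to push it home, until the flange meets the rim and the force rises steeply. Origin: centre of the underside, z up, x along its length. Lid home: its origin 26 mm above this one, long sides parallel.
- oblong_lid: Oblong lid. Brown wood, loose, plug down on the worktop. Plug 84 x 44 mm and 20 mm long, tapering to 75 x 35 mm at its foot; above it a flange 102 mm (x) by 62 mm (y), 8 mm thick (top 28 mm above the origin), and on it a bar knob 54 mm (x) by 20 mm (y) and 28 mm tall to hold it by (top at 56 mm). Origin: centre of the plug's foot, z up, x along its length.
- spice_jar: Bystander: glass spice jar with a red cap, 45 mm in diameter, 106 mm tall, standing loose among the pots. Origin: centre of its underside.
- egg_timer: Bystander: round white kitchen timer with a green dome, 59 mm in diameter, 52 mm tall, standing loose among the pots. Origin: centre of its underside.

How it is judged (in metres and radians):
At the end, for the whole second after the job is handed in: Every lid is on its own pot (small round, large round, square, oblong), centred within 5 mm, its flange within 2 mm of the rim, level within 0.06 rad and at rest; every pot stands upright on the worktop within 5 cm of where it was (horizontal distance between small_lid and small_pot below 0.005 m and z of small_lid in the frame of small_pot between 0.034 and 0.04 m and angle between each of small_lid, small_pot, large_lid, large_pot, square_lid, square_pot, oblong_lid, oblong_dish's own z axis and vertical below 0.06 rad and height (world z) of each of small_pot, large_pot, square_pot, oblong_dish below 0.004 m and linear speed of each of small_lid, large_lid, square_lid, oblong_lid below 0.02 m/s and distance of each of small_pot, large_pot, square_pot, oblong_dish from where it was at the start of the episode below 0.05 m and horizontal distance between large_lid and large_pot below 0.005 m and z of large_lid in the frame of large_pot between 0.048 and 0.054 m and horizontal distance between square_lid and square_pot below 0.005 m and z of square_lid in the frame of square_pot between 0.048 and 0.054 m and horizontal distance between oblong_lid and oblong_dish below 0.005 m and z of oblong_lid in the frame of oblong_dish between 0.022 and 0.028 m); the robot touches nothing.
It fails at once if a pot or the dish pushed more than 6 cm from its place, or tipped (distance of any of small_pot, large_pot, square_pot, oblong_dish from where it was at the start of the episode above 0.06 m or angle between any of small_pot, large_pot, square_pot, oblong_dish's own z axis and vertical above 0.35 rad).
It fails at once if a lid forced: pressed on its pot with more than 80 N (contact force between small_lid and small_pot above 80 N or contact force between large_lid and large_pot above 80 N or contact force between square_lid and square_pot above 80 N or contact force between oblong_lid and oblong_dish above 80 N).
It fails at once if the spice jar or the egg timer shoved more than 4 cm or knocked over (distance of any of spice_jar, egg_timer from where it was at the start of the episode above 0.04 m or angle between any of spice_jar, egg_timer's own z axis and vertical above 0.5 rad).
It also fails if it takes over 112 s, if anything falls off the work surface, if the arm or the gripper's body presses on something with over 40 N, if the wrist force passes 120 N, or if a joint passes its speed limit or range.

## Robot

A 6-joint arm with a two-finger parallel gripper is mounted at the origin on a cart in front of the work surface, level with it; the furniture and walls round the work are solid. World frame = base frame: x ahead of the robot, y to its left, z up, the work surface at z = 0. Lengths are in m, angles in degrees, forces in N, time in s.
With the tool pointing down it reaches from about 0.3 to 0.75 m from the base axis. Payload 8.5 kg.
Tool frame: the origin (TCP) lies on the centre line of the jaws, within the pads' length; the fingertips stand 17 mm ahead of it and the grasp point (between the pads) lies 2 mm behind it (env.tcp_to_tips is the distance from the TCP to the fingertips, in m); z points along the fingers, y is the line along which they close (so a half turn about z gives the same grasp; the last joint's range is limited). The gripper opens to 85 mm and grips with 20 to 120 N. Pads are 22 mm wide; open, the fingers measure 114 mm over their backs; the gripper's body (76 mm by 85 mm) begins 54 mm behind the grasp point. The pads swing forward as they close: fully open they stand 13 mm farther back than shut.
Start: joints at [55.445, 21.807, 74.336, -0, 83.858, -12.336], TCP at [0.208, 0.509, 0.248] pointing down, gripper open.
Joint ranges: [-178.18, 178.18], [-50.72, 133.34], [12.68, 142.11], [-81.47, 261.47], [9.98, 163.14], [-165.26, 165.26]. Speed limits (degrees/s): [136.94, 136.94, 180, 180, 180, 180].

## Interface

Orientations are given as a 3x3 rotation matrix whose columns are the frame's x, y, z axes.
In Python, from rig import env gives the robot as it stands. The module is installed in compiled form; this text tells all that it offers.
- The arm moves only by the shell command python3 -m pendant 'ROWS' [FORCE]. ROWS is JSON, a list of rows, each a list of 7 numbers: the opening, from 0 (shut) to 1 (fully open), then the shift along the tool's x, y, z in m, then the turn, a rotation vector about the tool's x, y, z in rad. A call has 1 to 5 rows; each row is the pose to reach, as a shift and turn from the pose commanded when the call began, along the tool's axes at that moment; what a row does not reach only later rows make up. A row lasts 1/8 s, in which the tool goes at most 62.5 mm and 10.7 degrees, less where a joint would pass 70% of its speed; a pose out of reach is approached as far as the arm can. A call with a gripper value outside its range is refused whole. The fingers move at their own pace and stop on an object; FORCE is the grip in N (left out, the last holds). Time passes only in rows, so rows that repeat a pose let the fingers close. It gives the time, the measured TCP pose, the force, the opening and the grip force at its end, in the units of the state.
- env.observe(): the state, without advancing time (a new reading comes with each control period).
- env.get_image(name): name is "scene" or "top" or "wrist"; returns a dict with "image" (400x640x3 uint8, blue, green, red), "fx", "fy", "cx", "cy" (pixels), "pose" (4x4, takes a point from camera to world coordinates). Camera axes: x right, y up, looking along -z (the intrinsics and any distortion apply to the point x, -y, -z); pixel columns grow to the right and rows downward; lengths in m; the calibration is good to about 2 mm. A picture is of the moment at which its call begins. There is no depth.
- env.close_job(): hands the job in; it is judged then, once.
Trained networks look in the newest picture that a camera, given by its name, has taken for a name from the list of things; names that differ only in an ending like _2 or _b are one class to them, and where a whole thing is asked for, a point or a joint stands for the part that bears it (a point fixed in the world has none). Each returns a list of dicts, best first, with "conf" (0 to 1); they miss things now and then, are a little off and sometimes report something else, mostly with a low value. They report only what shows in the picture. A call takes as long as a camera call.
- env.find_in(camera, thing): "bbox" ([centre column, centre row, width, height] in pixels, round what is visible of it).
- env.trace(camera, thing): "mask" (400x640 bool, what is visible of it) and "bbox" ([centre column, centre row, width, height] in pixels, round what is visible of it).
- env.tip_of(camera, thing): "centre" ([column, row] in pixels: a listed point, or the origin of a listed thing).
The state is a dict: "time_s": time; "q": joint angles; "qvel": joint speeds; "joint_efforts": joint torques, N m; "position": TCP position; "tool_rot": TCP orientation; "ft_force": force on the tool from outside, world axes, zero at the start; "wrist_torque": the same for the moment, N m; "grip_width": finger opening in m; "gripper_force": force on a finger pad.
Only numpy, scipy, OpenCV 4.12 (cv2) and the standard library are available. Lean on these libraries where they do the work, as an engineer would, in place of code of your own. Each camera call takes 0.05 s, during which the arm holds its last target. There are 200 camera calls.

## Working session

There is one attempt and no reset: what is moved stays moved. The work goes in short steps, Python scripts to look and compute and a shell command to move; the robot and the scene stay as the last step left them, time stands still between calls to the robot, and variables do not carry over. Pictures are saved under pics/ and viewed, at most 14 in all, crops included, and the job is handed in when it is done.

```bash
mkdir -p pics
cat > h.py <<'E'
import numpy as np, cv2
from rig import env
N=["small_pot","small_lid","large_pot","large_lid","square_pot","square_lid","oblong_dish","oblong_lid","spice_jar","egg_timer"]
def ray(im,u,v):
    P=np.array(im["pose"]); d=P[:3,:3]@np.array([(u-im["cx"])/im["fx"],-(v-im["cy"])/im["fy"],-1]); return P[:3,3],d/np.linalg.norm(d)
def at(im,u,v,z):
    o,d=ray(im,u,v); return o+d*(z-o[2])/d[2]
def tri(a,b):
    A=np.zeros((3,3));B=np.zeros(3)
    for o,d in(a,b):
        M=np.eye(3)-np.outer(d,d);A+=M;B+=M@o
    return np.linalg.solve(A,B)
E
python3 - <<'E'
from h import *
s=env.observe();print(s["position"],s["tool_rot"],s["time_s"])
I={}
for c in("top","scene"):
    I[c]=env.get_image(c);cv2.imwrite(f"pics/{c}0.png",I[c]["image"]);print(c,[k for k in I[c]],np.round(I[c]["pose"],3).tolist(),I[c]["fx"])
for n in N:
    r={}
    for c in I:
        o=env.tip_of(c,n); r[c]=[(np.round(x["centre"],1).tolist(),round(x["conf"],2)) for x in o[:2]]
    print(n,r, np.round(tri(ray(I["top"],*r["top"][0][0]),ray(I["scene"],*r["scene"][0][0])),3) if r["top"] and r["scene"] else "", np.round(at(I["top"],*r["top"][0][0],0),3) if r["top"] else "")
print(env.observe()["time_s"])
E
```

```text
[0.20783155 0.50892678 0.24770473] [[-9.25744721e-01  3.78148137e-01 -8.35528667e-04]
 [ 3.78148939e-01  9.25743932e-01 -1.24593660e-03]
 [ 3.02336991e-04 -1.46937350e-03 -9.99998875e-01]] 0.0
top ['image', 'fx', 'fy', 'cx', 'cy', 'pose'] [[0.004, 0.994, -0.106, 0.348], [-0.999, 0.007, 0.034, 0.087], [0.035, 0.105, 0.994, 1.205], [0.0, 0.0, 0.0, 1.0]] 448.61423412179533
scene ['image', 'fx', 'fy', 'cx', 'cy', 'pose'] [[0.711, 0.5, -0.494, -0.161], [-0.703, 0.518, -0.486, -0.515], [0.013, 0.693, 0.721, 0.935], [0.0, 0.0, 0.0, 1.0]] 480.3484418303744
small_pot {'top': [([356.1, 181.2], 0.72)], 'scene': [([381.6, 227.6], 0.87)]} [ 0.538 -0.06  -0.016] [ 0.538 -0.061  0.   ]
small_lid {'top': [([306.2, 175.4], 0.69), ([356.7, 180.1], 0.69)], 'scene': [([347.9, 193.6], 0.58)]} [0.551 0.077 0.001] [0.553 0.075 0.   ]
large_pot {'top': [([301.5, 218.3], 0.78)], 'scene': [([316.3, 218.7], 0.91)]} [ 0.438  0.087 -0.022] [0.436 0.087 0.   ]
large_lid {'top': [([402.1, 221.0], 0.86)], 'scene': [([398.4, 274.6], 0.67)]} [ 0.433 -0.187  0.006] [ 0.431 -0.185  0.   ]
square_pot {'top': [([353.7, 217.5], 0.97)], 'scene': [([354.8, 247.7], 0.9), ([280.9, 187.7], 0.61)]} [ 0.439 -0.054 -0.018] [ 0.439 -0.054  0.   ]
square_lid {'top': [([257.4, 181.7], 0.91)], 'scene': [([311.1, 174.6], 0.66), ([423.6, 252.1], 0.39)]} [ 0.535  0.208 -0.007] [0.535 0.207 0.   ]
oblong_dish {'top': [([252.5, 221.0], 0.81)], 'scene': [([278.5, 188.1], 0.93)]} [0.425 0.219 0.007] [0.428 0.218 0.   ]
oblong_lid {'top': [([404.9, 182.8], 0.86)], 'scene': [([420.9, 250.5], 0.65)]} [ 0.53  -0.188  0.014] [ 0.535 -0.195  0.   ]
spice_jar {'top': [([276.4, 247.1], 0.65)], 'scene': [([277.0, 213.3], 0.67)]} [0.359 0.153 0.007] [0.359 0.153 0.   ]
egg_timer {'top': [([215.8, 172.9], 0.82)], 'scene': [([290.8, 147.5], 0.71)]} [0.555 0.316 0.017] [0.558 0.319 0.   ]
1.1
```

View pics/top0.png

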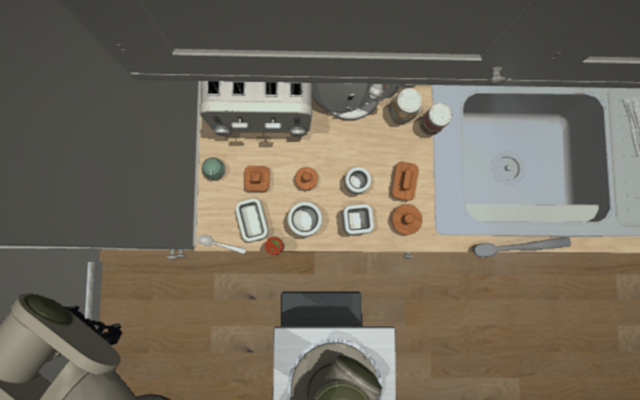

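View pics/scene0.png

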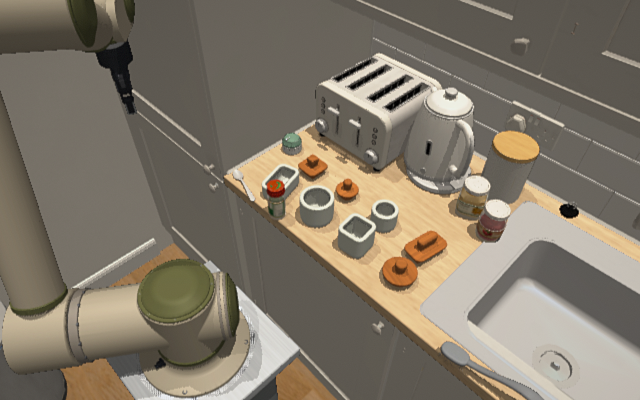

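The top and scene views agree. The nearer row (x about 0.43) holds the dish, large pot, square pot and large lid; the farther row (x about 0.54) holds the square lid, small lid, small pot and oblong lid. The jar is at (0.36, 0.15) and the timer at (0.556, 0.317). Next I move over the work to look with the wrist camera.

```bash
python3 -m pendant '[[1,-0.183,-0.205,-0.09,0,0,-0.388],[1,-0.183,-0.205,-0.09,0,0,-0.388],[1,-0.183,-0.205,-0.09,0,0,-0.388],[1,-0.183,-0.205,-0.09,0,0,-0.388],[1,-0.183,-0.205,-0.09,0,0,-0.388]]' 
python3 -m pendant '[[1,-0.1,-0.12,0,0,0,0],[1,-0.1,-0.12,0,0,0,0],[1,-0.1,-0.12,0,0,0,0],[1,-0.1,-0.12,0,0,0,0]]'
cat > look.py <<'E'
from h import *
import sys
def look(names,tag,save=False):
    im=env.get_image("wrist")
    if save: cv2.imwrite(f"pics/{tag}.png",im["image"])
    out={}
    for n in names:
        t=env.trace("wrist",n)
        if t and t[0]["conf"]>.4:
            m=t[0]["mask"].astype(np.uint8)
            out[n]=(t[0]["conf"],m)
    return im,out
E
python3 - <<'E'
from look import *
im=env.get_image("wrist");cv2.imwrite("pics/w1.png",im["image"]);s=env.observe()
print(np.round(s["position"],3),np.round(s["tool_rot"],3).tolist(),np.round(im["pose"],3).tolist(),im["fx"],env.tcp_to_tips,s["time_s"],s["q"])
E
```

```text
time_s: 1.72
position: [0.3002, 0.2483, 0.3393]
tool_rot: [[-1.0, 0.001, 0.001], [0.001, 1.0, 0.0], [-0.001, 0.0, -1.0]]
ft_force: [0.3, 1.1, 0.7]
grip_width: 0.085
gripper_force: 0.0
time_s: 2.22
position: [0.4008, 0.1288, 0.338]
tool_rot: [[-1.0, 0.003, -0.001], [0.003, 1.0, -0.0], [0.001, -0.0, -1.0]]
ft_force: [0.3, 1.1, 0.6]
grip_width: 0.0853
gripper_force: 0.0
[0.4   0.13  0.338] [[-1.0, 0.002, -0.001], [0.002, 1.0, 0.0], [0.001, 0.0, -1.0]] [[0.003, -0.958, -0.286, 0.329], [1.0, 0.003, 0.002, 0.128], [-0.001, -0.286, 0.958, 0.463], [0.0, 0.0, 0.0, 1.0]] 345.0666775745734 0.017 2.275 [ 1.74822485e+00  5.19633011e+00  8.20969920e+01  1.25657970e-02
  9.27361661e+01 -8.81638075e+01]
```

View pics/w1.png

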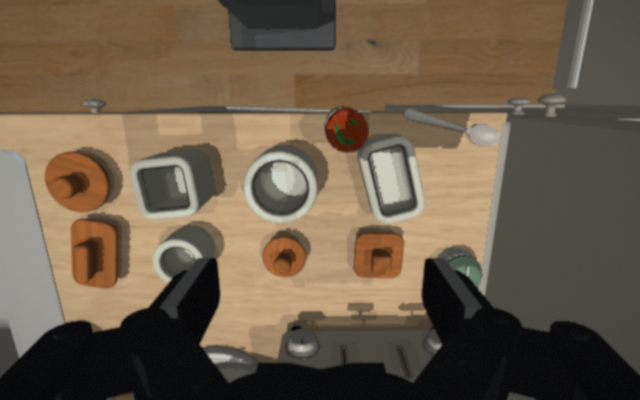

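The wrist view shows all the items: lower row, left to right, oblong lid (95,253), small pot (183,258), small lid (285,257), square lid (379,255). Upper row: large lid (77,182), square pot (165,187), large pot (282,185), dish (391,180), jar (347,130). I take a second place with the camera and fit the known silhouettes to the masks.

```bash
python3 - <<'E'
from look import *
import pickle
im,o=look(N,"a");pickle.dump((im,o),open("a.pkl","wb"));print({k:round(v[0],2) for k,v in o.items()})
E
python3 -m pendant '[[1,0,-0.06,0,0,0,0],[1,0,-0.12,0,0,0,0],[1,0,-0.16,0,0,0,0],[1,0,-0.16,0,0,0,0],[1,0,-0.16,0,0,0,0]]'
cat > fit.py <<'E'
from look import *
import pickle
from scipy.optimize import minimize
def rnd(r): a=np.linspace(0,2*np.pi,40,endpoint=False); return np.c_[r*np.cos(a),r*np.sin(a)]
def box(a,b): return np.array([[a,b],[-a,b],[-a,-b],[a,-b]])/2
def prism(p,z0,z1,q=None): q=p if q is None else q; return np.r_[np.c_[p,np.full(len(p),z0)],np.c_[q,np.full(len(q),z1)]]
S={"small_pot":(rnd(.034),.058),"large_pot":(rnd(.044),.072),"square_pot":(box(.074,.074),.072),"oblong_dish":(box(.108,.068),.046)}
M={k:[prism(p,0,h)] for k,(p,h) in S.items()}
for k,foot,plug,fl,kn in(("small_lid",rnd(.0175),rnd(.022),rnd(.031),rnd(.012)),("large_lid",rnd(.0275),rnd(.032),rnd(.041),rnd(.014)),
  ("square_lid",box(.041,.041),box(.05,.05),box(.068,.068),box(.026,.026)),("oblong_lid",box(.075,.035),box(.084,.044),box(.102,.062),box(.054,.02))):
    M[k]=[prism(foot,0,.02,plug),prism(fl,.02,.028),prism(kn,.028,.056)]
def proj(im,X):
    P=np.array(im["pose"]);c=(X-P[:3,3])@P[:3,:3]; return np.c_[im["cx"]+im["fx"]*c[:,0]/-c[:,2],im["cy"]+im["fy"]*c[:,1]/c[:,2]]
def sil(im,n,p):
    m=np.zeros((400,640),np.uint8);c,s=np.cos(p[3]),np.sin(p[3])
    for b in M[n]:
        X=b.copy();X[:,:2]=X[:,:2]@np.array([[c,s],[-s,c]]);X+=p[:3]
        h=cv2.convexHull((proj(im,X)*16).astype(np.int32).reshape(-1,1,2));cv2.fillConvexPoly(m,h,1,shift=4)
    return cv2.GaussianBlur(m.astype(np.float32),(5,5),0)
def fit(n,views,p0,fz=None):
    G=[(im,cv2.GaussianBlur(m.astype(np.float32),(5,5),0),m.sum()) for im,m in views]
    f=lambda p:sum(np.abs(sil(im,n,p if fz is None else [p[0],p[1],fz,p[3]])-g).sum()/a for im,g,a in G)/len(G)
    best=None
    for y in ([0] if n.split("_")[0] in("small","large") else np.radians([-60,-30,0,30,60,90])):
        s=np.array([[*p0[:2],0,y]]*5)+np.r_[np.zeros((1,4)),np.diag([.008,.008,.006,.2])]
        r=minimize(f,s[0],method="Nelder-Mead",options=dict(initial_simplex=s,maxiter=250,xatol=2e-4,fatol=1e-4))
        if best is None or r.fun<best.fun: best=r
    return best
P0=dict(small_pot=(.538,-.06),small_lid=(.552,.076),large_pot=(.437,.087),large_lid=(.432,-.186),square_pot=(.439,-.054),square_lid=(.535,.207),oblong_dish=(.426,.219),oblong_lid=(.532,-.19))
E
python3 - <<'E'
from fit import *
im,o=look(N,"w2",True);pickle.dump((im,o),open("b.pkl","wb"));print({k:round(v[0],2) for k,v in o.items()})
ia,oa=pickle.load(open("a.pkl","rb"))
for n in P0:
    V=[(i,q[n][1]) for i,q in((ia,oa),(im,o)) if n in q]
    r=fit(n,V,P0[n]); t=[ (fit(n,[v],P0[n],0)) for v in V]
    print(n,np.round(r.x[:3],4),round(np.degrees(r.x[3]),1),round(r.fun,3)," z=0 each:",[(np.round(u.x[:2],4).tolist(),round(np.degrees(u.x[3]),1),round(u.fun,3)) for u in t])
E
```

```text
{'small_pot': 0.68, 'small_lid': 0.87, 'large_pot': 0.86, 'large_lid': 0.62, 'square_pot': 0.56, 'square_lid': 0.89, 'oblong_dish': 0.92, 'oblong_lid': 0.92, 'spice_jar': 0.94, 'egg_timer': 0.71}
time_s: 3.45
position: [0.3999, -0.0294, 0.3383]
tool_rot: [[-1.0, -0.0, 0.0], [-0.0, 1.0, 0.0], [-0.0, 0.0, -1.0]]
ft_force: [-0.3, 0.0, 0.3]
grip_width: 0.0854
gripper_force: 0.0
{'small_pot': 0.63, 'small_lid': 0.77, 'large_lid': 0.89, 'square_pot': 0.73, 'square_lid': 0.7, 'oblong_dish': 0.85, 'oblong_lid': 0.91, 'spice_jar': 0.77, 'egg_timer': 0.98}
small_pot [ 0.5397 -0.0598 -0.0077] 17.4 0.224  z=0 each: [([0.5374, -0.0589], np.float64(6.4), np.float64(0.376)), ([0.5354, -0.0572], np.float64(14.4), np.float64(0.12))]
small_lid [ 0.5457  0.0765 -0.0059] 16.9 0.084  z=0 each: [([0.544, 0.0763], np.float64(13.1), np.float64(0.088)), ([0.5435, 0.0769], np.float64(15.1), np.float64(0.125))]
large_pot [ 0.4357  0.0787 -0.012 ] 27.9 0.028  z=0 each: [([0.4328, 0.0807], np.float64(4.0), np.float64(0.06))]
large_lid [ 0.4378 -0.1948 -0.0076] 1.4 0.052  z=0 each: [([0.4362, -0.1902], np.float64(-4.0), np.float64(0.081)), ([0.4361, -0.1913], np.float64(-0.4), np.float64(0.074))]
square_pot [ 0.4366 -0.0584 -0.0121] 8.7 0.126  z=0 each: [([0.433, -0.0578], np.float64(-74.4), np.float64(0.154)), ([0.4349, -0.0554], np.float64(6.0), np.float64(0.146))]
square_lid [ 0.5462  0.2113 -0.009 ] -0.1 0.106  z=0 each: [([0.5434, 0.2079], np.float64(-88.5), np.float64(0.166)), ([0.5425, 0.2078], np.float64(-0.1), np.float64(0.132))]
oblong_dish [ 0.4341  0.2213 -0.011 ] 16.8 0.178  z=0 each: [([0.4316, 0.2175], np.float64(18.8), np.float64(0.126)), ([0.4394, 0.2205], np.float64(19.7), np.float64(0.287))]
oblong_lid [ 0.5436 -0.1918 -0.0076] -11.6 0.333  z=0 each: [([0.5407, -0.1872], np.float64(-11.9), np.float64(0.13)), ([0.5397, -0.1877], np.float64(-12.2), np.float64(0.593))]
```

View pics/w2.png

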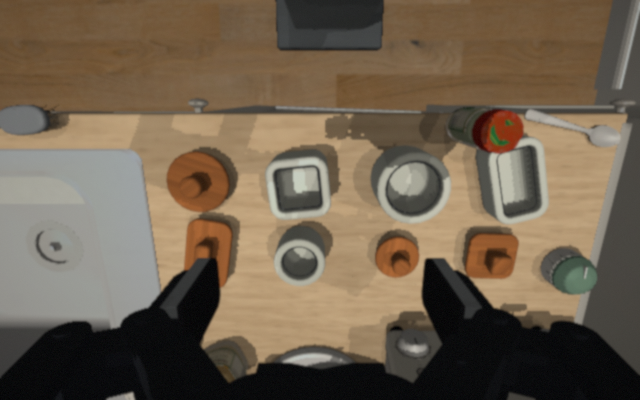

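The second view agrees with the first. With z fixed at 0 the fits match across both views; the z offset of about -8 mm is a mask and scale bias. I start with the large lid: hover and check it from close by.

```bash
python3 -m pendant '[[1,-0.012,-0.05,0.04,0,0,0],[1,-0.024,-0.1,0.08,0,0,0],[1,-0.036,-0.15,0.12,0,0,0],[1,-0.036,-0.161,0.138,0,0,0],[1,-0.036,-0.161,0.138,0,0,0]]'
cat > near.py <<'E'
from fit import *
def near(*names,save=None):
    im,o=look(names,save,save)
    for n in names:
        if n not in o: print(n,"not seen");continue
        r=fit(n,[(im,o[n][1])],P0[n],0);m=o[n][1];rows,cols=np.where(m)
        print(n,np.round(r.x[:2],4),round(np.degrees(r.x[3]),1),"err",round(r.fun,3),"bbox",cols.min(),cols.max(),rows.min(),rows.max())
    s=env.observe();print(np.round(s["position"],4),s["time_s"],np.round(s["ft_force"],1))
E
python3 -c "
from near import *
near('large_lid','oblong_lid','square_pot',save='n1')"
```

```text
time_s: 4.62
position: [0.4355, -0.1913, 0.199]
tool_rot: [[-1.0, 0.002, -0.003], [0.002, 1.0, 0.002], [0.003, 0.002, -1.0]]
ft_force: [-0.5, -1.3, -0.1]
grip_width: 0.0859
gripper_force: 0.0
large_lid [ 0.4359 -0.1904] 9.0 err 0.061 bbox 276 367 134 223
oblong_lid [ 0.5399 -0.1883] -9.1 err 0.118 bbox 288 363 233 330
square_pot [ 0.4329 -0.0569] -93.0 err 0.158 bbox 425 547 133 237
[ 0.4363 -0.1901  0.2016] 4.825 [-0.3  0.  -1.1]
```

View pics/n1.png

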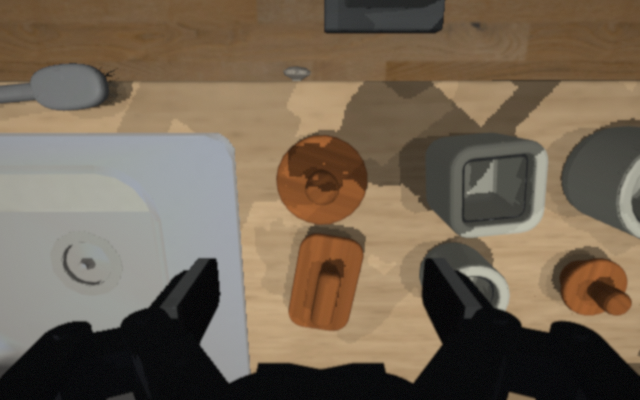

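The close view shows the large lid (322,180) midway between the fingers, and its fitted position repeats within 1 mm. I descend and grip it.

```bash
python3 -m pendant '[[0.7,0,0,0.05,0,0,0],[0.7,0,0,0.1,0,0,0],[0.7,0,0,0.14,0,0,0],[0.7,0,0,0.153,0,0,0],[0.7,0,0,0.153,0,0,0]]' 60
python3 -m pendant '[[0,0,0,0,0,0,0],[0,0,0,0,0,0,0],[0,0,0,0,0,0,0],[0,0,0,0,0,0,0],[0,0,0,0,0,0,0]]' 60
```

```text
time_s: 5.45
position: [0.4364, -0.1907, 0.048]
tool_rot: [[-1.0, -0.001, 0.001], [-0.001, 1.0, -0.0], [-0.001, -0.0, -1.0]]
ft_force: [-0.1, -0.5, 0.5]
grip_width: 0.0598
gripper_force: 0.0
time_s: 6.08
position: [0.4365, -0.1909, 0.0487]
tool_rot: [[-1.0, -0.0, 0.002], [-0.0, 1.0, -0.001], [-0.002, -0.001, -1.0]]
ft_force: [0.4, 2.7, 7.0]
grip_width: 0.0254
gripper_force: 58.5
```

```bash
python3 -m pendant '[[0,0,0,-0.02,0,0,0],[0,0,0,-0.06,0,0,0],[0,0,0,-0.11,0,0,0],[0,0,0,-0.12,0,0,0],[0,0,0,-0.12,0,0,0]]'
python3 - <<'E'
from near import *
im=env.get_image("wrist");cv2.imwrite("pics/g1.png",im["image"])
s=env.observe();t=env.trace("wrist","large_lid")[0];p=s["position"]
# predicted silhouette if lid origin sits at TCP xy, z=tcp-.048
best=minimize(lambda q:np.abs(sil(im,"large_lid",[q[0],q[1],p[2]-.048,0])[:,:]*1-t["mask"]).sum(),[p[0],p[1]],method="Nelder-Mead",options=dict(initial_simplex=np.array([p[:2],p[:2]+[.008,0],p[:2]+[0,.008]])))
print(p,best.x-p[:2],best.fun/t["mask"].sum(),t["bbox"],t["conf"])
E
```

```text
time_s: 6.7
position: [0.4359, -0.1907, 0.1676]
tool_rot: [[-1.0, -0.0, 0.001], [-0.0, 1.0, -0.001], [-0.001, -0.001, -1.0]]
ft_force: [-0.2, 0.2, -2.0]
grip_width: 0.0253
gripper_force: 59.4
[ 0.43555701 -0.19052942  0.16669146] [-0.00058481 -0.00046905] 0.3361048752670786 [322.3, 247.8, 173.0, 160.7] 0.59
```

View pics/g1.png

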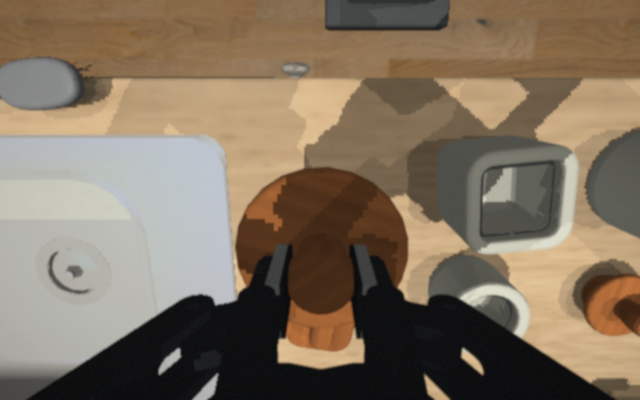

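The lid is held centrally, within 1 mm of the TCP. I carry it over and look at the large pot from just past it.

```bash
python3 -m pendant '[[0,0,0,-0.05,0,0,0],[0,-0.01,0.06,-0.085,0,0,0],[0,-0.02,0.12,-0.095,0,0,0],[0,-0.03,0.18,-0.095,0,0,0],[0,-0.044,0.24,-0.095,0,0,0]]'
python3 -m pendant '[[0,0,0.03,0,0,0,0],[0,0,0.03,0,0,0,0],[0,0,0.03,0,0,0,0]]'
python3 -c "
from near import *
near('large_pot','square_pot','oblong_dish',save='n2')"
```

```text
time_s: 7.42
position: [0.4789, 0.0475, 0.2612]
tool_rot: [[-1.0, 0.0, -0.002], [0.0, 1.0, 0.0], [0.002, 0.0, -1.0]]
ft_force: [0.9, -0.5, -1.9]
grip_width: 0.0256
gripper_force: 59.5
time_s: 7.8
position: [0.479, 0.075, 0.2614]
tool_rot: [[-1.0, 0.0, -0.002], [0.0, 1.0, -0.0], [0.002, -0.0, -1.0]]
ft_force: [-0.2, -0.4, -0.3]
grip_width: 0.0254
gripper_force: 59.6
large_pot [0.4324 0.0792] 2.6 err 0.072 bbox 278 375 75 169
square_pot [ 0.4332 -0.0547] 3.5 err 0.145 bbox 131 234 82 168
oblong_dish not seen
[0.4791 0.0747 0.2621] 8.0 [-0.8 -0.7 -0.5]
```

View pics/n2.png

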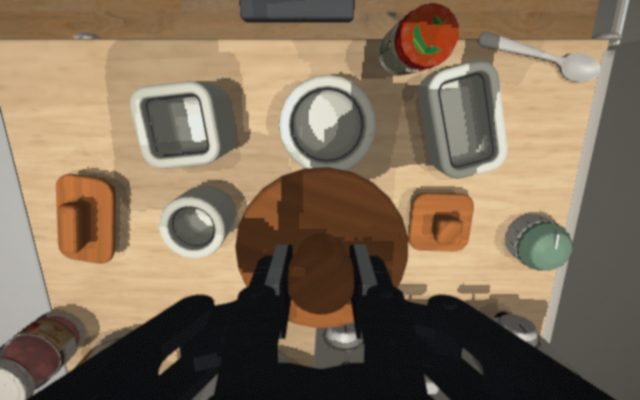

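The large pot's rim centre is at (327,122), which gives (0.431, 0.080). I move over it, then lower in steps.

```bash
python3 -m pendant '[[0,0.048,0.005,0,0,0,0],[0,0.048,0.005,0.05,0,0,0],[0,0.048,0.005,0.1,0,0,0],[0,0.048,0.005,0.12,0,0,0],[0,0.048,0.005,0.12,0,0,0]]'
python3 -m pendant '[[0,0,0,0.01,0,0,0],[0,0,0,0.02,0,0,0],[0,0,0,0.026,0,0,0],[0,0,0,0.03,0,0,0],[0,0,0,0.03,0,0,0]]'
```

```text
time_s: 8.62
position: [0.4306, 0.0801, 0.1415]
tool_rot: [[-1.0, 0.001, -0.003], [0.001, 1.0, 0.0], [0.003, 0.0, -1.0]]
ft_force: [-1.2, -0.5, -0.3]
grip_width: 0.0258
gripper_force: 59.6
time_s: 9.25
position: [0.4316, 0.0806, 0.1124]
tool_rot: [[-1.0, -0.0, 0.001], [-0.0, 1.0, 0.0], [-0.001, 0.0, -1.0]]
ft_force: [2.0, 0.3, -1.1]
grip_width: 0.0257
gripper_force: 59.6
```

```bash
python3 -m pendant '[[0,0,0,0.003,0,0,0],[0,0,0,0.005,0,0,0],[0,0,0,0.007,0,0,0],[0,0,0,0.008,0,0,0],[0,0,0,0.008,0,0,0]]'
python3 -m pendant '[[0,0,0,0.001,0,0,0],[0,0,0,0.002,0,0,0],[0,0,0,0.003,0,0,0],[0,0,0,0.003,0,0,0]]'
```

```text
time_s: 9.88
position: [0.4319, 0.0804, 0.1047]
tool_rot: [[-1.0, -0.0, 0.002], [-0.0, 1.0, -0.0], [-0.002, -0.0, -1.0]]
ft_force: [5.0, -1.6, 3.9]
grip_width: 0.0253
gripper_force: 60.1
time_s: 10.38
position: [0.4319, 0.0804, 0.1017]
tool_rot: [[-1.0, -0.0, 0.002], [-0.0, 1.0, -0.0], [-0.002, -0.0, -1.0]]
ft_force: [4.6, -0.8, 5.2]
grip_width: 0.0254
gripper_force: 60.2
```

```bash
python3 -m pendant '[[0,-0.001,0,0.001,0,0,0],[0,-0.001,0,0.002,0,0,0],[0,-0.001,0,0.002,0,0,0]]'
python3 -m pendant '[[0,0,0,0.001,0,0,0],[0,0,0,0.001,0,0,0]]'
```

```text
time_s: 10.75
position: [0.4325, 0.0806, 0.1003]
tool_rot: [[-1.0, -0.0, 0.002], [-0.0, 1.0, -0.0], [-0.002, -0.0, -1.0]]
ft_force: [0.3, 0.8, 14.9]
grip_width: 0.0256
gripper_force: 61.0
time_s: 11.0
position: [0.4325, 0.0806, 0.1002]
tool_rot: [[-1.0, -0.001, 0.003], [-0.001, 1.0, -0.001], [-0.003, -0.001, -1.0]]
ft_force: [-3.1, 1.0, 27.2]
grip_width: 0.0254
gripper_force: 62.3
```

Force rises steeply with the TCP at z = 0.100, which is the expected home height. I release, rise, and go above the square lid.

```bash
python3 -m pendant '[[0.6,0,0,-0.001,0,0,0],[0.6,0,0,-0.001,0,0,0],[0.6,0,0,-0.001,0,0,0],[0.6,0,0,-0.03,0,0,0],[0.6,0,0,-0.08,0,0,0]]'
python3 -m pendant '[[0.8,0,0,-0.02,0,0,0],[0.8,-0.05,0.03,-0.02,0,0,0],[0.8,-0.09,0.08,-0.02,0,0,0],[0.8,-0.11,0.128,-0.02,0,0,0],[0.8,-0.11,0.128,-0.02,0,0,0]]'
python3 -c "
from near import *
near('square_lid','oblong_dish','large_pot',save='n3')"
```

```text
time_s: 11.62
position: [0.4311, 0.0806, 0.1779]
tool_rot: [[-1.0, -0.0, -0.005], [-0.0, 1.0, 0.0], [0.005, 0.0, -1.0]]
ft_force: [0.2, 0.7, 0.2]
grip_width: 0.0512
gripper_force: 0.0
time_s: 12.25
position: [0.5423, 0.2112, 0.197]
tool_rot: [[-1.0, -0.004, -0.002], [-0.004, 1.0, 0.0], [0.002, 0.0, -1.0]]
ft_force: [-0.1, -0.4, 0.1]
grip_width: 0.068
gripper_force: 0.0
square_lid [0.5421 0.208 ] 0.2 err 0.09 bbox 279 357 142 217
oblong_dish [0.4299 0.2175] 13.8 err 0.052 bbox 273 385 0 118
large_pot [0.3239 0.1489] 10.8 err 1.0 bbox 106 217 0 104
[0.5416 0.2078 0.1982] 12.45 [ 0.6 -0.2  0.1]
```

View pics/n3.png

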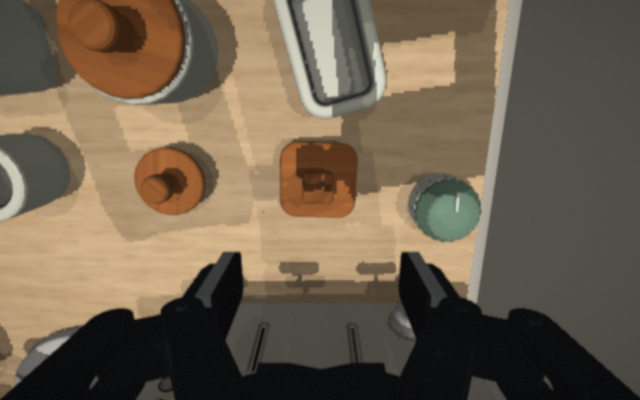

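The large lid sits evenly on its pot (122,50). The square lid (318,180) is aligned with the tool and centred, so I grip it.

```bash
python3 -m pendant '[[0.7,0,0,0.05,0,0,0],[0.7,0,0,0.1,0,0,0],[0.7,0,0,0.14,0,0,0],[0.7,0,0,0.15,0,0,0],[0.7,0,0,0.15,0,0,0]]' 60
python3 -m pendant '[[0,0,0,0,0,0,0],[0,0,0,0,0,0,0],[0,0,0,0,0,0,0],[0,0,0,0,0,0,0],[0,0,0,0,0,0,0]]' 60
```

```text
time_s: 13.08
position: [0.5424, 0.2081, 0.0491]
tool_rot: [[-1.0, 0.001, 0.001], [0.001, 1.0, 0.0], [-0.001, 0.0, -1.0]]
ft_force: [-0.3, -1.1, 0.3]
grip_width: 0.0595
gripper_force: 0.0
time_s: 13.7
position: [0.5428, 0.2087, 0.05]
tool_rot: [[-1.0, -0.0, 0.003], [-0.0, 1.0, 0.0], [-0.003, 0.0, -1.0]]
ft_force: [-1.0, -0.6, 6.4]
grip_width: 0.0243
gripper_force: 59.5
```

```bash
python3 -m pendant '[[0,0,0,-0.05,0,0,0],[0,0,0,-0.11,0,0,0],[0,0,0,-0.17,0,0,0],[0,0.02,-0.03,-0.21,0,0,0],[0,0.04,-0.08,-0.21,0,0,0]]'
python3 -m pendant '[[0,0.01,-0.06,0,0,0,0],[0,0.02,-0.12,0,0,0,0],[0,0.023,-0.17,0,0,0,0],[0,0.023,-0.183,0,0,0,0],[0,0.023,-0.183,0,0,0,0]]'
python3 - <<'E'
from near import *
near('square_pot',save='n4')
# yaw from the rim: bright pixels minimum-area rectangle
im=env.get_image("wrist");m=env.trace("wrist","square_pot")[0]["mask"]
g=im["image"].min(2);rim=((g>140)&m).astype(np.uint8);rim=cv2.morphologyEx(rim,cv2.MORPH_OPEN,np.ones((3,3)))
q=cv2.boxPoints(cv2.minAreaRect(cv2.findNonZero(rim)));w=np.array([at(im,*p,.072) for p in q])
print(np.round(w,4).tolist(),w.mean(0),np.linalg.norm(np.diff(w,axis=0),axis=1),np.degrees(np.arctan2(*(w[1]-w[0])[[1,0]])))
E
```

```text
time_s: 14.32
position: [0.5023, 0.1286, 0.262]
tool_rot: [[-1.0, -0.003, 0.008], [-0.003, 1.0, 0.0], [-0.008, 0.0, -1.0]]
ft_force: [0.3, -0.4, -1.7]
grip_width: 0.0245
gripper_force: 59.4
time_s: 14.95
position: [0.4791, -0.0546, 0.2586]
tool_rot: [[-1.0, 0.001, 0.0], [0.001, 1.0, 0.0], [-0.0, 0.0, -1.0]]
ft_force: [0.1, 0.8, -0.4]
grip_width: 0.0244
gripper_force: 59.3
square_pot [ 0.4329 -0.0566] -85.4 err 0.096 bbox 275 361 81 168
[ 0.4791 -0.0533  0.2585] 15.05 [ 0.2  1.  -0.5]
[[0.4464, -0.1178, 0.072], [0.3751, -0.0713, 0.072], [0.4014, -0.0236, 0.072], [0.4767, -0.0679, 0.072]] [ 0.42492157 -0.07014435  0.072     ] [0.08514518 0.05449692 0.0873345 ] 146.9150922593511
```

View pics/n4.png

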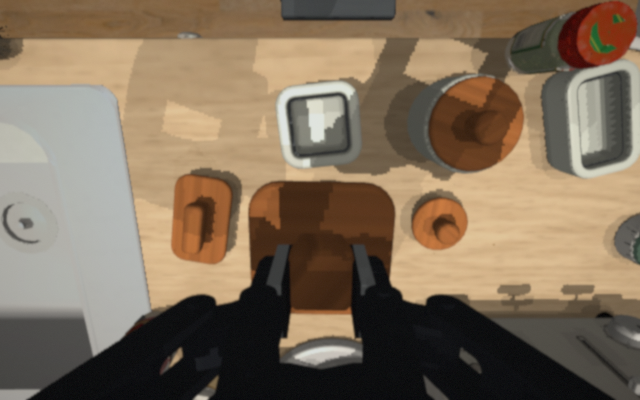

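The square pot (319,125) is turned about +6° (its upper edge runs from (285,90) to (345,82)). I turn with it and place the lid.

```bash
python3 -m pendant '[[0,0.046,-0.002,0,0,0,-0.105],[0,0.046,-0.002,0.05,0,0,-0.105],[0,0.046,-0.002,0.1,0,0,-0.105],[0,0.046,-0.002,0.12,0,0,-0.105],[0,0.046,-0.002,0.12,0,0,-0.105]]'
python3 -m pendant '[[0,0,0,0.01,0,0,0],[0,0,0,0.02,0,0,0],[0,0,0,0.024,0,0,0],[0,0,0,0.028,0,0,0],[0,0,0,0.028,0,0,0]]'
```

```text
time_s: 15.78
position: [0.4327, -0.0554, 0.1375]
tool_rot: [[-0.994, -0.106, -0.003], [-0.106, 0.994, 0.001], [0.002, 0.001, -1.0]]
ft_force: [-0.0, -0.1, -1.0]
grip_width: 0.0244
gripper_force: 59.3
time_s: 16.4
position: [0.4333, -0.0563, 0.1103]
tool_rot: [[-0.994, -0.105, 0.0], [-0.105, 0.994, 0.0], [-0.0, 0.0, -1.0]]
ft_force: [1.3, 2.6, -1.1]
grip_width: 0.0245
gripper_force: 59.3
```

```bash
python3 -m pendant '[[0,0,0,0.002,0,0,0],[0,0,0,0.004,0,0,0],[0,0,0,0.005,0,0,0],[0,0,0,0.006,0,0,0],[0,0,0,0.006,0,0,0]]'
python3 -m pendant '[[0,0,0,0.001,0,0,0],[0,0,0,0.002,0,0,0],[0,0,0,0.002,0,0,0]]'
```

```text
time_s: 17.02
position: [0.4335, -0.0564, 0.1048]
tool_rot: [[-0.994, -0.105, 0.001], [-0.105, 0.994, -0.0], [-0.001, -0.0, -1.0]]
ft_force: [-0.2, 2.4, 4.5]
grip_width: 0.0243
gripper_force: 60.1
time_s: 17.4
position: [0.4335, -0.0564, 0.1027]
tool_rot: [[-0.994, -0.105, 0.001], [-0.105, 0.994, -0.0], [-0.001, -0.0, -1.0]]
ft_force: [0.4, 2.4, 5.0]
grip_width: 0.0245
gripper_force: 60.0
```

```bash
python3 -m pendant '[[0,0,0,0.001,0,0,0],[0,0,0,0.0015,0,0,0],[0,0,0,0.0015,0,0,0]]'
python3 -m pendant '[[0,0,0,0.001,0,0,0],[0,0,0,0.001,0,0,0]]'
```

```text
time_s: 17.77
position: [0.4335, -0.0564, 0.1018]
tool_rot: [[-0.994, -0.105, 0.002], [-0.105, 0.994, -0.001], [-0.002, -0.001, -1.0]]
ft_force: [-2.0, 3.6, 14.1]
grip_width: 0.0241
gripper_force: 61.0
time_s: 18.02
position: [0.4336, -0.0564, 0.1017]
tool_rot: [[-0.994, -0.105, 0.003], [-0.105, 0.994, -0.001], [-0.002, -0.001, -1.0]]
ft_force: [-4.7, 5.7, 26.6]
grip_width: 0.0242
gripper_force: 62.6
```

The square lid is home. I release, then go to the oblong lid with the tool turned to its yaw.

```bash
python3 -m pendant '[[0.6,0,0,-0.001,0,0,0],[0.6,0,0,-0.001,0,0,0],[0.6,0,0,-0.001,0,0,0],[0.6,0,0,-0.03,0,0,0],[0.6,0,0,-0.08,0,0,0]]'
python3 -m pendant '[[0.8,0,0,-0.02,0,0,0],[0.8,-0.03,-0.05,-0.02,0,0,0.14],[0.8,-0.06,-0.1,-0.02,0,0,0.28],[0.8,-0.0915,-0.1423,-0.02,0,0,0.28],[0.8,-0.0915,-0.1423,-0.02,0,0,0.28]]'
python3 -c "
from near import *
near('oblong_lid','small_pot','square_lid',save='n5')"
```

```text
time_s: 18.65
position: [0.4324, -0.0563, 0.1796]
tool_rot: [[-0.994, -0.105, -0.004], [-0.105, 0.994, 0.002], [0.004, 0.002, -1.0]]
ft_force: [0.2, -0.6, -0.4]
grip_width: 0.0516
gripper_force: 0.0
time_s: 19.27
position: [0.5403, -0.1908, 0.1984]
tool_rot: [[-0.984, 0.176, -0.001], [0.176, 0.984, 0.0], [0.001, 0.0, -1.0]]
ft_force: [0.2, 0.3, 0.2]
grip_width: 0.068
gripper_force: 0.0
oblong_lid [ 0.5391 -0.1882] -11.6 err 0.079 bbox 289 360 119 232
small_pot [ 0.5361 -0.0601] -2.9 err 0.085 bbox 427 531 110 196
square_lid [0.535 0.207] -60.0 err 1.0 bbox 442 554 0 66
[ 0.5384 -0.1875  0.1998] 19.475 [-0.1  0.8 -0.3]
```

View pics/n5.png

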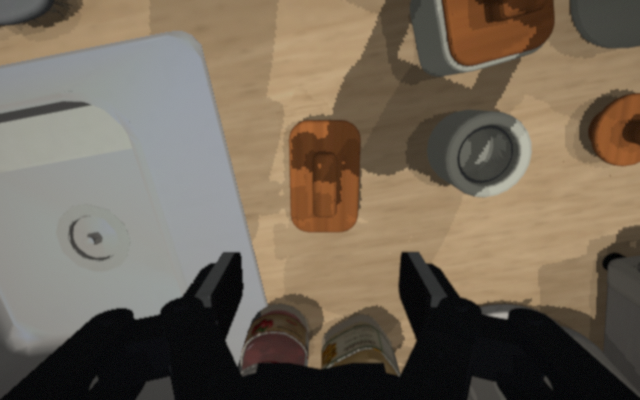

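The lid (325,176) is aligned with the tool, and the square lid sits well at the upper right. I grip it.

```bash
python3 -m pendant '[[0.7,0,0,0.05,0,0,0],[0.7,0,0,0.1,0,0,0],[0.7,0,0,0.14,0,0,0],[0.7,0,0,0.15,0,0,0],[0.7,0,0,0.15,0,0,0]]' 60
python3 -m pendant '[[0,0,0,0,0,0,0],[0,0,0,0,0,0,0],[0,0,0,0,0,0,0],[0,0,0,0,0,0,0],[0,0,0,0,0,0,0]]' 60
```

```text
time_s: 20.1
position: [0.5392, -0.1881, 0.0507]
tool_rot: [[-0.985, 0.173, 0.001], [0.173, 0.985, -0.0], [-0.001, -0.0, -1.0]]
ft_force: [0.1, 0.3, 0.5]
grip_width: 0.0594
gripper_force: 0.0
time_s: 20.72
position: [0.5395, -0.1883, 0.0511]
tool_rot: [[-0.985, 0.174, 0.002], [0.174, 0.985, -0.001], [-0.002, -0.0, -1.0]]
ft_force: [-0.0, 3.1, 6.2]
grip_width: 0.0184
gripper_force: 58.7
```

```bash
python3 -m pendant '[[0,0,0,-0.05,0,0,0],[0,0,0,-0.11,0,0,0],[0,0,0,-0.17,0,0,0],[0,0.01,0.03,-0.21,0,0,0],[0,0.03,0.087,-0.21,0,0,0]]'
python3 -m pendant '[[0,0.02,0.056,0,0,0,-0.1],[0,0.038,0.112,0,0,0,-0.2],[0,0.056,0.168,0,0,0,-0.3],[0,0.075,0.225,0,0,0,-0.454],[0,0.094,0.28,0,0,0,-0.454]]'
python3 -m pendant '[[0,0,0.023,0,0,0,0],[0,0,0.023,0,0,0,0],[0,0,0.023,0,0,0,0]]'
python3 -c "
from near import *
near('oblong_dish',save='n6')"
```

```text
time_s: 21.35
position: [0.5254, -0.0979, 0.2632]
tool_rot: [[-0.984, 0.177, 0.007], [0.177, 0.984, -0.003], [-0.007, -0.002, -1.0]]
ft_force: [1.1, 0.5, -1.2]
grip_width: 0.0182
gripper_force: 59.2
time_s: 21.98
position: [0.48, 0.1965, 0.2604]
tool_rot: [[-0.961, -0.277, 0.001], [-0.277, 0.961, 0.0], [-0.001, -0.0, -1.0]]
ft_force: [1.0, 0.4, -1.2]
grip_width: 0.018
gripper_force: 59.2
time_s: 22.35
position: [0.4746, 0.216, 0.26]
tool_rot: [[-0.961, -0.275, 0.0], [-0.275, 0.961, -0.0], [-0.0, -0.0, -1.0]]
ft_force: [0.1, -0.6, 0.3]
grip_width: 0.0182
gripper_force: 59.3
oblong_dish [0.431  0.2176] 15.9 err 0.662 bbox 301 372 70 144
[0.4748 0.2157 0.2599] 22.45 [-0.3 -0.1 -1.3]
```

View pics/n6.png

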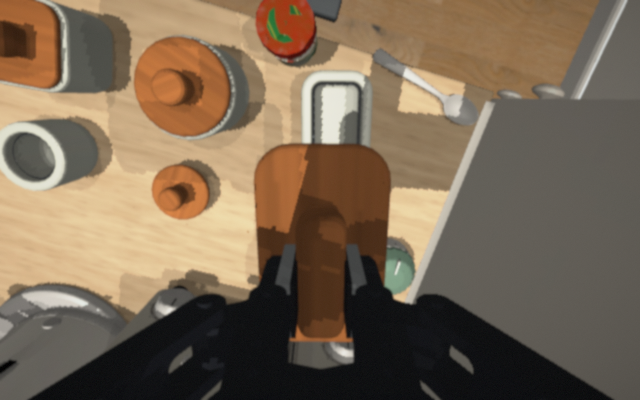

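The visible dish edges (columns 303 and 371) are vertical in the tool's view, so the yaw of 16° is right. I compute the centre from its far edge (337,70).

Run:
```python
from near import *
im=env.get_image("wrist");R=np.array(env.observe()["tool_rot"]);p=env.observe()["position"]
e=at(im,337,70.5,.046);c=e-R[:,0]*.054
print(e,c,at(im,303,120,.046),at(im,371,120,.046),p,R.T@(c-p))
for t in([.430,.2175],[.431,.2175]): print(R.T@(np.r_[t,.077]-p))
```

```text
[0.37989926 0.20327973 0.046     ] [0.43183179 0.21807879 0.0459995 ] [0.43152507 0.18474044 0.046     ] [0.41364027 0.24742769 0.046     ] [0.47475904 0.21578121 0.25987289] [0.04065206 0.01400072 0.21387203]
[0.04257263 0.01394225 0.18287155]
[0.04161091 0.01366819 0.18287158]
```

```bash
python3 -m pendant '[[0,0.0415,0.014,0,0,0,0],[0,0.0415,0.014,0.05,0,0,0],[0,0.0415,0.014,0.1,0,0,0],[0,0.0415,0.014,0.14,0,0,0],[0,0.0415,0.014,0.14,0,0,0]]'
python3 -m pendant '[[0,0,0,0.01,0,0,0],[0,0,0,0.02,0,0,0],[0,0,0,0.027,0,0,0],[0,0,0,0.033,0,0,0],[0,0,0,0.033,0,0,0]]'
```

```text
time_s: 23.12
position: [0.4298, 0.2179, 0.1182]
tool_rot: [[-0.962, -0.274, -0.005], [-0.274, 0.962, -0.001], [0.005, 0.0, -1.0]]
ft_force: [0.2, 0.1, -0.3]
grip_width: 0.0179
gripper_force: 59.2
time_s: 23.75
position: [0.4311, 0.2188, 0.0868]
tool_rot: [[-0.961, -0.276, 0.001], [-0.276, 0.961, 0.0], [-0.001, -0.0, -1.0]]
ft_force: [2.4, 0.4, -1.4]
grip_width: 0.0182
gripper_force: 59.2
```

```bash
python3 -m pendant '[[0,0,0,0.002,0,0,0],[0,0,0,0.004,0,0,0],[0,0,0,0.006,0,0,0],[0,0,0,0.0075,0,0,0],[0,0,0,0.0075,0,0,0]]'
python3 -m pendant '[[0,-0.001,0,0.001,0,0,0],[0,-0.001,0,0.002,0,0,0],[0,-0.001,0,0.002,0,0,0]]'
```

```text
time_s: 24.38
position: [0.4314, 0.2189, 0.08]
tool_rot: [[-0.961, -0.276, 0.002], [-0.276, 0.961, 0.0], [-0.002, -0.0, -1.0]]
ft_force: [2.2, -1.4, 4.7]
grip_width: 0.0184
gripper_force: 60.0
time_s: 24.75
position: [0.4318, 0.219, 0.0779]
tool_rot: [[-0.961, -0.276, 0.001], [-0.276, 0.961, -0.0], [-0.001, -0.0, -1.0]]
ft_force: [0.1, -1.9, 6.5]
grip_width: 0.0186
gripper_force: 60.1
```

```bash
python3 -m pendant '[[0,0,0,0.001,0,0,0],[0,0,0,0.0015,0,0,0],[0,0,0,0.0015,0,0,0]]'
python3 -m pendant '[[0,0,0,0.001,0,0,0],[0,0,0,0.001,0,0,0]]'
```

```text
time_s: 25.12
position: [0.4319, 0.2192, 0.0769]
tool_rot: [[-0.961, -0.276, 0.002], [-0.276, 0.961, 0.0], [-0.002, -0.0, -1.0]]
ft_force: [-1.4, 0.1, 13.4]
grip_width: 0.0187
gripper_force: 60.7
time_s: 25.38
position: [0.4319, 0.2192, 0.0768]
tool_rot: [[-0.961, -0.276, 0.002], [-0.276, 0.961, 0.0], [-0.002, -0.0, -1.0]]
ft_force: [-4.8, -1.0, 23.4]
grip_width: 0.0185
gripper_force: 61.9
```

The oblong lid is home too. Last is the small lid.

```bash
python3 -m pendant '[[0.5,0,0,-0.001,0,0,0],[0.5,0,0,-0.001,0,0,0],[0.5,0,0,-0.001,0,0,0],[0.5,0,0,-0.03,0,0,0],[0.5,0,0,-0.09,0,0,0]]'
python3 -m pendant '[[0.8,0,0,-0.03,0,0,0],[0.8,-0.02,-0.05,-0.033,0,0,0.14],[0.8,-0.045,-0.1,-0.033,0,0,0.28],[0.8,-0.068,-0.15,-0.033,0,0,0.28],[0.8,-0.068,-0.168,-0.033,0,0,0.28]]'
python3 -c "
from near import *
near('small_lid','small_pot',save='n7')"
```

```text
time_s: 26.0
position: [0.4306, 0.2187, 0.1641]
tool_rot: [[-0.961, -0.275, -0.006], [-0.275, 0.961, -0.001], [0.006, 0.0, -1.0]]
ft_force: [0.7, 1.3, 0.7]
grip_width: 0.0427
gripper_force: 0.0
time_s: 26.62
position: [0.5447, 0.0741, 0.197]
tool_rot: [[-1.0, 0.003, -0.001], [0.003, 1.0, -0.0], [0.001, -0.0, -1.0]]
ft_force: [-0.4, 0.3, -0.0]
grip_width: 0.0682
gripper_force: 0.0
small_lid [0.5433 0.0761] 18.4 err 0.065 bbox 289 358 145 212
small_pot [ 0.5365 -0.0565] -17.1 err 0.091 bbox 112 214 133 219
[0.5427 0.0763 0.1974] 26.775 [-0.1 -0.2  0.5]
```

View pics/n7.png

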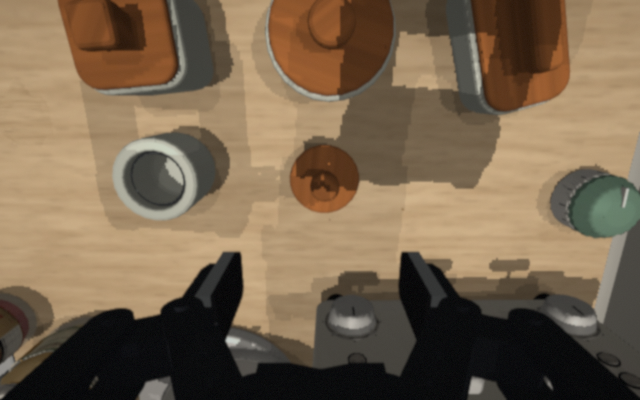

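The three placed lids sit evenly, and the small lid (324,178) is right under the tool. I grip it.

```bash
python3 -m pendant '[[0.7,0,0,0.05,0,0,0],[0.7,0,0,0.1,0,0,0],[0.7,0,0,0.14,0,0,0],[0.7,0,0,0.149,0,0,0],[0.7,0,0,0.149,0,0,0]]' 60
python3 -m pendant '[[0,0,0,0,0,0,0],[0,0,0,0,0,0,0],[0,0,0,0,0,0,0],[0,0,0,0,0,0,0],[0,0,0,0,0,0,0]]' 60
```

```text
time_s: 27.4
position: [0.5433, 0.0771, 0.0496]
tool_rot: [[-1.0, -0.0, 0.001], [-0.0, 1.0, 0.0], [-0.001, 0.0, -1.0]]
ft_force: [0.9, 0.2, 0.2]
grip_width: 0.06
gripper_force: 0.0
time_s: 28.02
position: [0.5439, 0.0765, 0.0502]
tool_rot: [[-1.0, 0.001, 0.003], [0.001, 1.0, 0.0], [-0.003, 0.0, -1.0]]
ft_force: [-1.2, 2.3, 6.4]
grip_width: 0.0212
gripper_force: 58.6
```

```bash
python3 -m pendant '[[0,0,0,-0.05,0,0,0],[0,0,0,-0.11,0,0,0],[0,0.0076,-0.05,-0.12,0,0,0],[0,0.0076,-0.11,-0.12,0,0,0],[0,0.0076,-0.1345,-0.12,0,0,0]]'
python3 -m pendant '[[0,0,0,0,0,0,0],[0,0,0,0.03,0,0,0],[0,0,0,0.05,0,0,0],[0,0,0,0.06,0,0,0],[0,0,0,0.06,0,0,0]]'
python3 -m pendant '[[0,0,0,0.005,0,0,0],[0,0,0,0.009,0,0,0],[0,0,0,0.009,0,0,0]]'
```

```text
time_s: 28.65
position: [0.5354, -0.0609, 0.1697]
tool_rot: [[-1.0, 0.003, 0.001], [0.003, 1.0, -0.001], [-0.001, -0.001, -1.0]]
ft_force: [-0.8, 0.2, -0.2]
grip_width: 0.0212
gripper_force: 59.0
time_s: 29.28
position: [0.5355, -0.0575, 0.1088]
tool_rot: [[-1.0, 0.0, -0.001], [0.0, 1.0, 0.0], [0.001, 0.0, -1.0]]
ft_force: [0.3, -1.3, -0.7]
grip_width: 0.0214
gripper_force: 59.0
time_s: 29.65
position: [0.5357, -0.0582, 0.0998]
tool_rot: [[-1.0, 0.001, 0.0], [0.001, 1.0, 0.0], [-0.0, 0.0, -1.0]]
ft_force: [-0.3, 0.3, -1.1]
grip_width: 0.0218
gripper_force: 59.0
```

```bash
python3 -m pendant '[[0,0,0,0.002,0,0,0],[0,0,0,0.004,0,0,0],[0,0,0,0.006,0,0,0],[0,0,0,0.008,0,0,0],[0,0,0,0.008,0,0,0]]'
python3 -m pendant '[[0,0,0,0.001,0,0,0],[0,0,0,0.002,0,0,0],[0,0,0,0.002,0,0,0]]'
```

```text
time_s: 30.28
position: [0.5361, -0.0582, 0.0922]
tool_rot: [[-1.0, 0.001, 0.002], [0.001, 1.0, -0.0], [-0.002, -0.0, -1.0]]
ft_force: [2.6, 1.8, 3.8]
grip_width: 0.0215
gripper_force: 59.4
time_s: 30.65
position: [0.5361, -0.0582, 0.0904]
tool_rot: [[-1.0, 0.001, 0.002], [0.001, 1.0, -0.0], [-0.002, -0.0, -1.0]]
ft_force: [2.3, 1.4, 6.0]
grip_width: 0.0215
gripper_force: 59.8
```

```bash
python3 -m pendant '[[0,0,0,0.001,0,0,0],[0,0,0,0.002,0,0,0],[0,0,0,0.002,0,0,0]]'
python3 -m pendant '[[0,0,0,0.0005,0,0,0],[0,0,0,0.001,0,0,0],[0,0,0,0.001,0,0,0]]'
```

```text
time_s: 31.02
position: [0.5361, -0.0583, 0.0885]
tool_rot: [[-1.0, 0.001, 0.002], [0.001, 1.0, -0.0], [-0.002, -0.0, -1.0]]
ft_force: [1.5, 2.4, 7.5]
grip_width: 0.0217
gripper_force: 59.8
time_s: 31.4
position: [0.5364, -0.0582, 0.088]
tool_rot: [[-1.0, 0.001, 0.003], [0.001, 1.0, -0.001], [-0.003, -0.001, -1.0]]
ft_force: [1.5, 3.2, 11.2]
grip_width: 0.0215
gripper_force: 60.3
```

```bash
python3 -m pendant '[[0,0,0,0.001,0,0,0],[0,0,0,0.001,0,0,0]]'
python3 -m pendant '[[0.6,0,0,-0.001,0,0,0],[0.6,0,0,-0.001,0,0,0],[0.6,0,0,-0.001,0,0,0],[0.6,0,0,-0.03,0,0,0],[0.6,0,0,-0.08,0,0,0]]'
python3 -m pendant '[[0.8,0.05,0.03,-0.04,0,0,0],[0.8,0.08,0.06,-0.1,0,0,0],[0.8,0.1,0.09,-0.15,0,0,0],[0.8,0.1,0.09,-0.15,0,0,0],[0.8,0.1,0.09,-0.15,0,0,0]]'
python3 - <<'E'
from near import *
a=env.get_image("scene")["image"];cv2.imwrite("pics/end.png",cv2.resize(a[120:320,220:480],(780,600)))
cv2.imwrite("pics/endw.png",env.get_image("wrist")["image"]);print(env.observe()["time_s"])
E
```

```text
time_s: 31.65
position: [0.5365, -0.0582, 0.0879]
tool_rot: [[-1.0, 0.001, 0.004], [0.001, 1.0, -0.001], [-0.004, -0.001, -1.0]]
ft_force: [-1.1, 4.0, 20.2]
grip_width: 0.0213
gripper_force: 61.0
time_s: 32.28
position: [0.5347, -0.0581, 0.1651]
tool_rot: [[-1.0, 0.001, -0.005], [0.001, 1.0, 0.001], [0.005, 0.001, -1.0]]
ft_force: [1.0, -1.5, -0.5]
grip_width: 0.0512
gripper_force: 0.0
time_s: 32.9
position: [0.4357, 0.032, 0.3159]
tool_rot: [[-1.0, 0.0, 0.001], [0.0, 1.0, -0.0], [-0.001, -0.0, -1.0]]
ft_force: [0.1, 0.4, -0.4]
grip_width: 0.0685
gripper_force: 0.0
33.0
```

View pics/end.png

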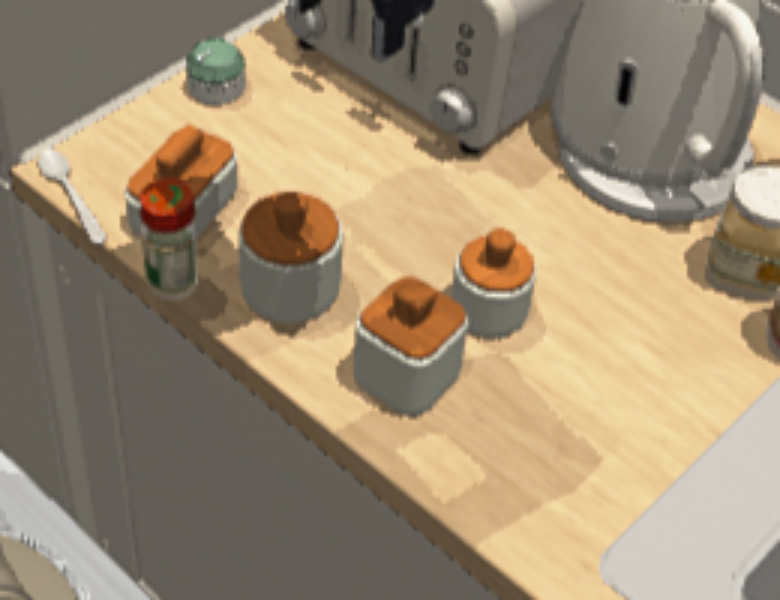

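View pics/endw.png

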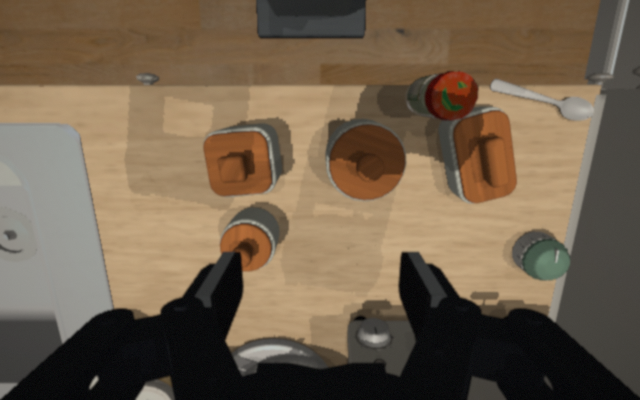

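All four lids sit level and flush on their own pots (wrist view: square (238,162), large (366,160), oblong (484,157), small (247,245)). The jar and timer are standing where they were.

```bash
python3 -c "
from rig import env
print(env.close_job())"
```

```text
the job is handed in; nothing more can be done
None
```

All four lids were pressed home on their matching pots with at most about 27 N at the wrist; the jar and timer were left alone, and the job was handed in at about 33 s (no verdict was returned).

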